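Make up two door-lock samples on the right collars

ROBOT

A 6-joint arm with a two-finger parallel gripper is mounted at the origin on a cart in front of the work surface, level with it; the furniture and walls round the work are solid. World frame = base frame: x ahead of the robot, y to its left, z up, the work surface at z = 0. Lengths are in m, angles in degrees, forces in N, time in s.
With the tool pointing down it reaches from about 0.3 to 0.75 m from the base axis. Payload 8.5 kg.
Tool frame: the origin (TCP) lies on the centre line of the jaws, within the pads' length; the fingertips stand 14 mm ahead of it and the grasp point (between the pads) lies 5 mm behind it; z points along the fingers, x is the direction in which the jaws open and shut, and the axes are right-handed (so a half turn about z gives the same grasp; the last joint's range is limited). The gripper opens to 85 mm and grips with 20 to 120 N. Pads are 22 mm wide; open, the fingers measure 114 mm over their backs; the gripper's body (76 mm by 85 mm) begins 54 mm behind the grasp point. The pads swing forward as they close: fully open they stand 13 mm farther back than shut.
Start: joints at [51.205, 21.807, 74.336, -0, 83.858, -12.336], TCP at [0.245, 0.492, 0.245] pointing down, gripper open.
Joint ranges: [-178.18, 178.18], [-50.72, 133.34], [12.68, 142.11], [-81.47, 261.47], [9.98, 163.14], [-165.26, 165.26]. Speed limits (degrees/s): [136.94, 136.94, 180, 180, 180, 180].

INTERFACE

Orientations are given as a 3x3 rotation matrix whose columns are the frame's x, y, z axes.
In Python, from rig import * gives the robot as it stands.
- The arm moves only by the shell command python3 -m crank 'ROWS' [FORCE]. ROWS is JSON, one flat list of numbers, 7 for each row, row after row: the turn, a rotation vector about the world's x, y, z in rad, then the shift along the world's x, y, z in m, then the opening in per cent of the stroke, from 0 (shut) to 100 (fully open). A call has 1 to 20 rows; each row shifts and turns the commanded pose from where the row before left it; what a row does not reach is not made up. A row lasts 1/10 s, in which the tool goes at most 50 mm and 8.59 degrees, less where a joint would pass 70% of its speed; a pose out of reach is approached as far as the arm can. A call is refused whole if a number of a shift passes 0.05 or a number of a turn 0.15, either way. A call with a gripper value outside its range is refused whole. The fingers move at their own pace and stop on an object; FORCE is the grip in N (left out, the last holds). Time passes only in rows, so rows that do not move let the fingers close. It gives the time, the measured TCP pose, the force and the opening at its end, in the units of the state.
- observe(): the state, without advancing time (a new reading comes with each control period).
- get_image(name): name is "side" or "top" or "wrist"; returns a dict with "frame" (480x640x3 uint8, red, green, blue), "fov_y" (degrees; the focal length in pixels is half the picture's height over the tangent of half this angle, whatever the lens; pixels are square), "cx", "cy" (the principal point, pixels), "world_to_cam" (4x4, takes a point from world to camera coordinates). Camera axes: x right, y up, looking along -z (the intrinsics and any distortion apply to the point x, -y, -z); pixel columns grow to the right and rows downward; lengths in m; the calibration is good to about 2 mm. A picture is of the moment at which its call begins. There is no depth.
- close_job(): hands the job in, once; it reports no verdict.
The state is a dict: "time_s": time; "q": joint angles; "qvel": joint speeds; "joint_efforts": joint torques, N m; "position": TCP position; "tool_rot": TCP orientation; "ft_force": force on the tool from outside, world axes, zero at the start; "wrist_torque": the same for the moment, N m; "grip_width": finger opening in m.
Only numpy, scipy, OpenCV 4.12 (cv2) and the standard library are available. Lean on these libraries where they do the work, as an engineer would, in place of code of your own. Each camera call takes 0.05 s, during which the arm holds its last target. There are 200 camera calls.

TASK

Make up the two lock samples for the customer: on the aluminium door sample lay the tall brass collar round the hole and stand the long brass cylinder with the red-headed key down through it (the collar takes up its extra length), and on the oak door sample lay the thin steel collar round the hole and stand the short steel thumb-turn cylinder down through that. Each collar must end lying flat between the face of its sample and the head of its cylinder, with the cylinder fully down, and the key and the thumb-turn must each lie in line with the long side of their sample.

Things in the scene. Friction and masses are not known exactly. Their poses are not given: they have to be found in the camera images.
- alu_sample: Fixed offcut of a silver aluminium door stile, 100 (own x, the long side) x 58 (own y) x 45 mm high with the black rubber pad under it; steel faceplate and short steel bolt on its +y edge, out to 39 mm from the centre. Its flat upper face, 45 mm up, has a round blind hole in the middle, 31.6 mm in diameter, 20 mm deep. Origin: centre of the underside, on the axis of the hole; z up.
- oak_sample: Fixed offcut of a light oak door, 100 (own x, the long side) x 58 (own y) x 45 mm high with the black rubber pad under it; brass faceplate and short brass latch on its +y edge, out to 39 mm from the centre. Its flat upper face, 45 mm up, has a round blind hole in the middle, 31.6 mm in diameter, 20 mm deep. Origin: centre of the underside, on the axis of the hole; z up.
- tall_collar: Loose brass ring lying flat, 42 mm outside, 31.6 mm inside, 12.7 mm high, about 50 g. Origin: the centre of its underside; z is its axis.
- thin_collar: Loose steel ring lying flat, 42 mm outside, 31.6 mm inside, 6.4 mm high, about 30 g. Origin: the centre of its underside; z is its axis.
- keyed_cylinder: Loose brass lock cylinder standing on its end, 160 g: body 28.6 mm thick (29.5 over the thread), 30 mm long, foot chamfered 3 mm; round head 35 mm wide, 30 to 39 mm up; then the red plastic head of its key, fixed, 25 (own x) x 9 (own y) mm, 43 to 67 mm up, good to pinch from above. Origin: centre of the underside of the foot; z up its axis, x along the flat of the key.
- turn_cylinder: Loose steel lock cylinder standing on its end, 140 g: body 28.6 mm thick (29.5 over the thread), 22 mm long, foot chamfered 3 mm; round head 35 mm wide, 22 to 31 mm up; then a steel thumb-turn bar, rigid, 32 (own x) x 9 (own y) mm, 35 to 55 mm up, good to pinch from above. Origin: centre of the underside of the foot; z up its axis, x along the thumb-turn bar.

How it is judged:
By the outcome, as a careful person would: the job done as asked, in the order asked, and still so for the second after the job is handed in, with the robot touching nothing.
It also fails if it takes over 136 s, if anything falls off the work surface, if the arm or the gripper's body presses on something with over 40 N, if the wrist force passes 120 N, or if a joint passes its speed limit or range.

## Working session

There is one attempt and no reset: what is moved stays moved. The work goes in short steps, Python scripts to look and compute and a shell command to move; the robot and the scene stay as the last step left them, time stands still between calls to the robot, and variables do not carry over. Pictures are saved under pics/ and viewed, about 12 in all and at most 16, crops included, and the job is handed in when it is done.

```bash
ls; mkdir -p pics; cat > h.py <<'E'
from rig import *
import numpy as np, cv2
def cam(n):
    d=get_image(n); return d
def save(d,f,crop=None,s=1):
    im=d["frame"][:,:,::-1]
    if crop: im=im[crop[1]:crop[3],crop[0]:crop[2]]
    if s!=1: im=cv2.resize(im,None,fx=s,fy=s,interpolation=cv2.INTER_CUBIC)
    cv2.imwrite(f,im)
def pix(d,p):
    f=240/np.tan(np.radians(d["fov_y"])/2); c=(d["world_to_cam"]@np.r_[p,1])
    return np.array([d["cx"]+f*c[0]/-c[2], d["cy"]+f*-c[1]/-c[2]])
def ray(d,u,v,z):
    f=240/np.tan(np.radians(d["fov_y"])/2); W=np.linalg.inv(d["world_to_cam"])
    r=W[:3,:3]@np.array([(u-d["cx"])/f,-(v-d["cy"])/f,-1]); o=W[:3,3]
    return o+r*(z-o[2])/r[2]
E
python3 - <<'E'
from h import *
import pickle
D={}
for n in ("top","side","wrist"):
    d=cam(n); D[n]=d; save(d,f"pics/{n}0.png"); print(n,{k:v for k,v in d.items() if k!="frame"})
pickle.dump(D,open("d0.pkl","wb"))
print(observe())
E
```

```text
pics
top {'fov_y': 56.58493306706142, 'cx': 316.17618722147813, 'cy': 236.8069709091325, 'world_to_cam': array([[-0.01117186, -0.99993378, -0.00276199, -0.06180173],
       [ 0.99587313, -0.0113752 ,  0.09004064, -0.49019077],
       [-0.0900661 , -0.00174467,  0.99593426, -0.90947941],
       [ 0.        ,  0.        ,  0.        ,  1.        ]])}
side {'fov_y': 56.25897586690126, 'cx': 325.92137806952087, 'cy': 236.96683883681197, 'world_to_cam': array([[ 0.99307872, -0.11543174, -0.02168334, -0.49199878],
       [ 0.08033478,  0.5329009 ,  0.8423556 , -0.02104805],
       [-0.0856795 , -0.83826735,  0.53848573, -0.97991515],
       [ 0.        ,  0.        ,  0.        ,  1.        ]])}
wrist {'fov_y': 69.24458520301718, 'cx': 327.3160715835, 'cy': 239.69665173321172, 'world_to_cam': array([[ 4.45762911e-01,  8.95151060e-01, -8.27498127e-05,
        -5.51479518e-01],
       [-8.62829644e-01,  4.29643031e-01, -2.66330379e-01,
         3.41832683e-02],
       [-2.38370369e-01,  1.18791604e-01,  9.63881799e-01,
        -3.78115413e-01],
       [ 0.00000000e+00,  0.00000000e+00,  0.00000000e+00,
         1.00000000e+00]])}
{'time_s': 0.15, 'q': array([ 5.12041611e+01,  2.18319953e+01,  7.43697816e+01, -2.73749624e-06,
        8.38581558e+01, -1.23347873e+01]), 'qvel': array([ 0.01762206, -0.09583064, -0.09955414,  0.08266466,  0.08922539,
       -0.0271548 ]), 'joint_efforts': array([ 2.61099602e-03, -4.48626995e+01, -2.31347519e+01, -1.26259197e-04,
        3.79947393e-03,  5.36982213e-05]), 'position': array([0.24494427, 0.49223027, 0.24488422]), 'tool_rot': array([[ 4.45589013e-01,  8.95237400e-01, -6.55345242e-04],
       [ 8.95237056e-01, -4.45589439e-01, -8.15282143e-04],
       [-1.02188598e-03, -2.23408579e-04, -9.99999453e-01]]), 'ft_force': array([ 0.49645898, -0.65580773, -0.02026797]), 'wrist_torque': array([-0.00456536,  0.00457017,  0.05283995]), 'grip_width': 0.08548472819495669}
```

View pics/top0.png

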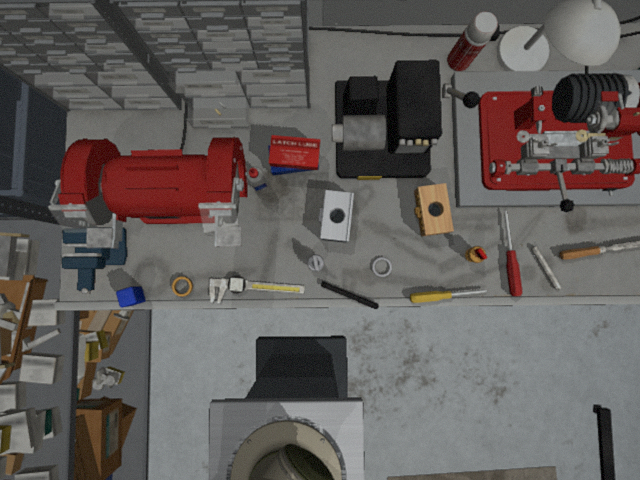

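View pics/side0.png

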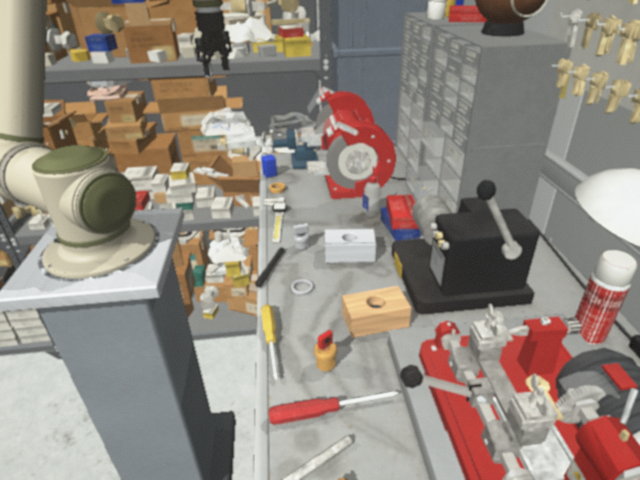

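The top picture shows:
- alu sample at about (337,215) and oak sample at about (435,209)
- turn cylinder at (316,262) and thin collar at (381,265)
- keyed cylinder at (478,254) and tall collar at (181,285)

The side view agrees with this.

```bash
python3 - <<'E'
from h import *
import pickle
D=pickle.load(open("d0.pkl","rb")); t=D["top"]
for n,u,v,z in [("aluhole",337,215,.045),("oakhole",435.5,209,.045),("turn",316,262,.045),("thin",381.5,266,.006),("key",478,254,.05),("tall",181,285.5,.012)]:
    p=ray(t,u,v,z); print(n,p.round(4),np.hypot(*p[:2]).round(3),"side px",pix(D["side"],p).round(1), "wrist",pix(D["wrist"],p).round())
im=t["frame"][180:310,150:510,::-1]
a=cv2.resize(im[:,130:],None,fx=3.4,fy=3.4,interpolation=cv2.INTER_CUBIC)
cv2.imwrite("pics/top0c.png",a)
E
```

```text
aluhole [ 0.5317 -0.1105  0.045 ] 0.543 side px [349.5 236.6] wrist [ 25. 594.]
oakhole [ 0.5418 -0.3123  0.045 ] 0.625 side px [375.1 301.3] wrist [-82. 642.]
turn [ 0.4361 -0.0664  0.045 ] 0.441 side px [300.9 229.1] wrist [  3. 538.]
thin [ 0.4274 -0.2046  0.006 ] 0.474 side px [302.4 285.3] wrist [-52. 535.]
key [ 0.4484 -0.3934  0.05  ] 0.596 side px [324.3 340.5] wrist [-179.  624.]
tall [0.3913 0.2167 0.012 ] 0.447 side px [277.3 185.6] wrist [181. 411.]
```

View pics/top0c.png

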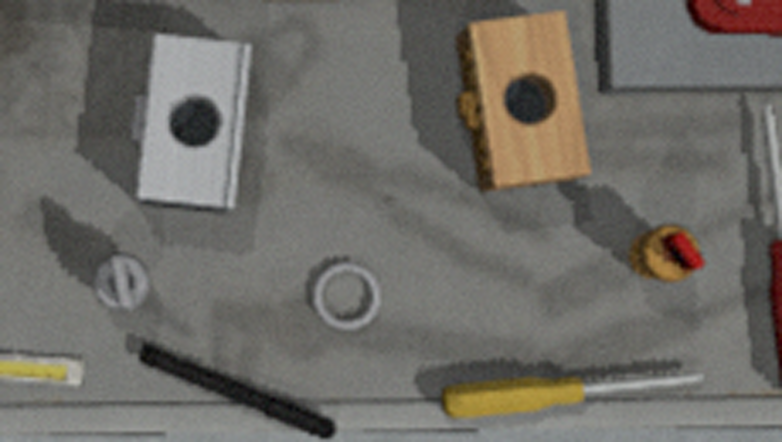

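```bash
python3 -m crank '[0,0,0,0.0146,-0.0275,-0.0115,70, 0,0,0,0.0146,-0.0275,-0.0115,70, 0,0,0,0.0146,-0.0275,-0.0115,70, 0,0,0,0.0146,-0.0275,-0.0115,70, 0,0,0,0.0146,-0.0275,-0.0115,70, 0,0,0,0.0146,-0.0275,-0.0115,70, 0,0,0,0.0146,-0.0275,-0.0115,70, 0,0,0,0.0146,-0.0275,-0.0115,70, 0,0,0,0.0146,-0.0275,-0.0115,70, 0,0,0,0.0146,-0.0275,-0.0115,70, 0,0,0,0,0,0,70, 0,0,0,0,0,0,70]' 40
python3 - <<'E'
from h import *
import pickle
d=cam("wrist"); save(d,"pics/w1.png"); pickle.dump(d,open("w1.pkl","wb"))
o=observe(); print(o["position"],pix(d,o["position"]), pix(d,[.3913,.2167,.012]))
E
```

```text
time_s: 1.35
position: [0.3911, 0.2171, 0.1302]
tool_rot: [[0.447, 0.895, -0.001], [0.895, -0.447, 0.0], [-0.0, -0.001, -1.0]]
ft_force: [0.1, -0.2, 0.7]
grip_width: 0.0597
[0.39092033 0.21765949 0.13046719] [324.06443296 314.6590886 ] [324.44586857 239.42207119]
```

View pics/w1.png

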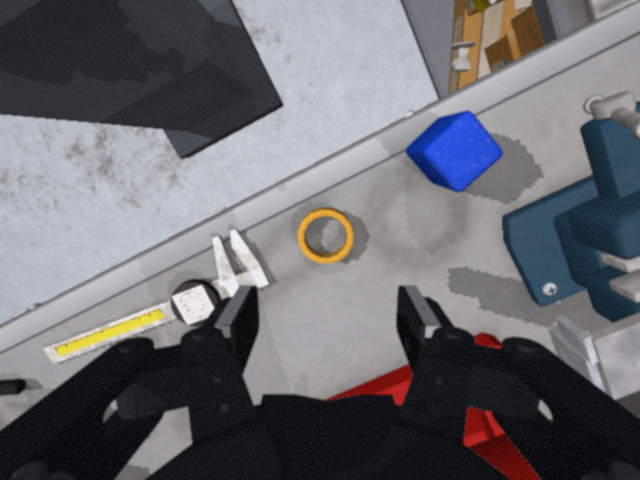

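The wrist picture shows the brass collar at (326,236). The caliper jaw, right edge at about column 250, clears the left finger.

```bash
python3 - <<'E'
from h import *
import pickle
d=pickle.load(open("w1.pkl","rb")); f=d["frame"][:,:,::-1].copy()
h=cv2.cvtColor(f,cv2.COLOR_BGR2HSV); m=cv2.inRange(h,(8,120,80),(28,255,255)); m[:200]=0;m[275:]=0;m[:,:290]=0;m[:,365:]=0
c=max(cv2.findContours(m,cv2.RETR_EXTERNAL,2)[0],key=cv2.contourArea); print(cv2.boundingRect(c),cv2.fitEllipse(c))
u,v=cv2.fitEllipse(c)[0]
p=ray(d,u,v,.0105); print(p,p-observe()["position"]); print(ray(d,u+27,v,.0127)-ray(d,u-27,v,.0127))
E
```

```text
(298, 208, 56, 55) ((325.26776123046875, 235.3427276611328), (54.654273986816406, 55.273372650146484), 132.0279083251953)
[0.3891424 0.2184522 0.0105   ] [-0.00177792  0.00079271 -0.11996719]
[0.0176899  0.03536843 0.        ]
```

```bash
python3 -m crank '[0,0,0,-0.0018,0.0008,-0.02,60, 0,0,0,0,0,-0.025,60, 0,0,0,0,0,-0.025,60, 0,0,0,0,0,-0.02,60, 0,0,0,0,0,-0.015,60, 0,0,0,0,0,-0.007,60, 0,0,0,0,0,0,60, 0,0,0,0,0,0,30, 0,0,0,0,0,0,30, 0,0,0,0,0,0,30, 0,0,0,0,0,0,30, 0,0,0,0,0,0,30, 0,0,0,0,0,0,30]' 40
```

```text
time_s: 2.7
position: [0.3894, 0.2186, 0.0193]
tool_rot: [[0.446, 0.895, 0.001], [0.895, -0.446, 0.001], [0.001, 0.001, -1.0]]
ft_force: [-2.8, 2.0, 7.6]
grip_width: 0.0397
```

```bash
python3 -m crank '[0,0,0,0,0,0.01,30, 0,0,0,0,0,0.03,30, 0,0,0,0,0,0.04,30, 0,0,0,0,0,0.04,30, 0,0,0,0,0,0.01,30, 0,0,0,0,0,0,30]'
python3 - <<'E'
from h import *
d=cam("wrist"); save(d,"pics/w2.png",(200,200,500,440),2.5); o=observe(); print(o["position"],o["grip_width"],o["ft_force"],pix(d,o["position"]+[0,0,-.005]))
E
```

```text
time_s: 3.3
position: [0.3897, 0.2183, 0.15]
tool_rot: [[0.446, 0.895, 0.004], [0.895, -0.446, 0.001], [0.003, 0.003, -1.0]]
ft_force: [-0.9, 0.1, -1.0]
grip_width: 0.0399
[0.38907741 0.21809588 0.14845288] 0.03941312090293353 [ 0.78443541 -0.4261195  -0.54039483] [322.10611067 306.78324592]
```

View pics/w2.png

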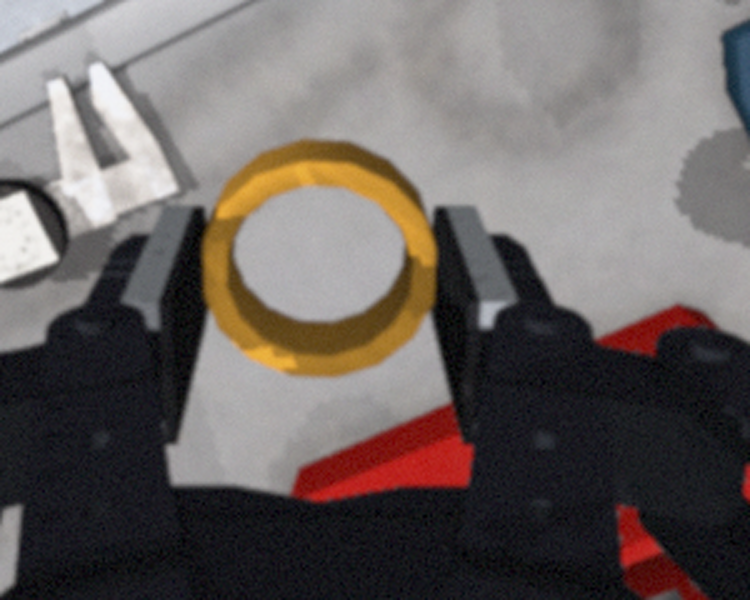

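The collar is held flat between the pads, centred at about full-picture (328,303). I carry it over the aluminium sample and turn toward yaw 86°.

```bash
python3 -m crank '[0,0,0.028,0,-0.0275,0.00125,30, 0,0,0.028,0,-0.0275,0.00125,30, 0,0,0.028,0,-0.0275,0.00125,30, 0,0,0.028,0,-0.0275,0.00125,30, 0,0,0.028,0,-0.0275,0.00125,30, 0,0,0.028,0,-0.0275,0.00125,30, 0,0,0.028,0,-0.0275,0.00125,30, 0,0,0.028,0,-0.0275,0.00125,30, 0,0,0.028,0.0237,-0.018,0,30, 0,0,0.028,0.0237,-0.018,0,30, 0,0,0.028,0.0237,-0.018,0,30, 0,0,0.028,0.0237,-0.018,0,30, 0,0,0.028,0.0237,-0.018,0,30, 0,0,0.028,0.0237,-0.018,0,30, 0,0,0,0,0,0,30, 0,0,0,0,0,0,30, 0,0,0,0,0,0,30]'
python3 - <<'E'
from h import *
import pickle
d=cam("wrist"); save(d,"pics/w3.png"); o=observe(); pickle.dump((d,o),open("w3.pkl","wb"));print(o["position"],o["grip_width"],pix(d,o["position"]+[0,0,-.013]), pix(d,[.5317,-.1105,.045]))
E
```

```text
time_s: 5.05
position: [0.5304, -0.1091, 0.1573]
tool_rot: [[0.07, 0.998, -0.002], [0.998, -0.07, 0.001], [0.001, -0.002, -1.0]]
ft_force: [-0.1, -1.0, -1.8]
grip_width: 0.0397
[ 0.53051798 -0.10907448  0.15772541] 0.039468866072989994 [323.45519597 300.52676525] [322.83527979 242.21715547]
```

View pics/w3.png

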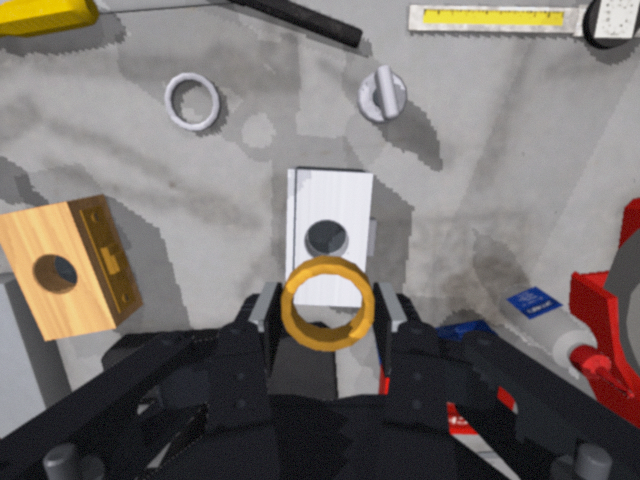

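The hole is at about (327,239) and the held collar at about (328,304). Both sit about 4 px right of the prediction, so I use relative measurements. I also pick up the other items from this picture.

```bash
cat >> h.py <<'E'
from scipy.optimize import least_squares
T=np.linspace(0,2*np.pi,180)
def circ(d,x,y,z,r): return np.array([pix(d,[x+r*np.cos(t),y+r*np.sin(t),z]) for t in T])
def bb(P): return np.r_[P.min(0),P.max(0)]
def fitbb(d,box,x0,z,rs):
    "rs: list of (r,dz); least-squares centre xy and z-scale so silhouettes match the box"
    g=lambda p: bb(np.vstack([circ(d,p[0],p[1],z+dz,r) for r,dz in rs]))-box
    s=least_squares(g,x0,diff_step=1e-4); return s.x,s.fun.round(1)
def maskbox(m,roi):
    k=np.zeros_like(m); a,b,c,e=roi; k[b:e,a:c]=m[b:e,a:c]
    n,l,st,ce=cv2.connectedComponentsWithStats(k); i=1+np.argmax(st[1:,4]); x,y,w,h=st[i,:4]
    return np.array([x-.5,y-.5,x+w-.5,y+h-.5]),(l==i).astype(np.uint8)
E
python3 - <<'E'
from h import *
import pickle
d,o=pickle.load(open("w3.pkl","rb")); f=d["frame"][:,:,::-1].copy(); P=o["position"]
h=cv2.cvtColor(f,cv2.COLOR_BGR2HSV); g=cv2.cvtColor(f,cv2.COLOR_BGR2GRAY)
m=cv2.inRange(h,(8,100,50),(30,255,255)); b,_=maskbox(m,(270,245,390,360)); print("collar box",b)
c=fitbb(d,b,P[:2],P[2]-.0193,[(.021,0),(.021,.0127)]); print(c,c[0]-P[:2])
m=cv2.inRange(g,0,130); b,_=maskbox(m,(302,212,352,264)); print("hole box",b)
q=fitbb(d,b,P[:2],.045,[(.0158,0)]); print(q,"need",q[0]-c[0])
m=cv2.inRange(g,185,255); b,k=maskbox(m,(280,160,380,270)); cc=cv2.findContours(k,0,2)[0][0]; hull=cv2.convexHull(cc); ap=cv2.approxPolyDP(hull,4,True)[:,0]; print(ap.tolist())
for u in ap: print(ray(d,*u,.045).round(4))
E
```

```text
collar box [279.5 255.5 375.5 351.5]
(array([ 0.53202127, -0.1073914 ]), array([-1.3, -1.5,  1.3,  1.7])) [0.00150329 0.00168307]
hole box [303.5 219.5 351.5 263.5]
(array([ 0.53161422, -0.1071213 ]), array([ 2.1,  0.8, -2.1, -1. ])) need [-0.00040705  0.00027011]
[[299, 170], [372, 173], [364, 269], [295, 267]]
[ 0.4795 -0.123   0.045 ]
[ 0.485  -0.0734  0.045 ]
[ 0.5543 -0.0818  0.045 ]
[ 0.5491 -0.1323  0.045 ]
```

```bash
python3 -m crank '[0,0,0,-0.0004,0.0003,-0.02,30, 0,0,0,0,0,-0.025,30, 0,0,0,0,0,-0.022,30, 0,0,0,0,0,-0.015,30, 0,0,0,0,0,-0.007,30, 0,0,0,0,0,-0.002,30, 0,0,0,0,0,-0.001,30, 0,0,0,0,0,0,30, 0,0,0,0,0,0,30, 0,0,0,0,0,0,30]'
```

```text
time_s: 6.1
position: [0.5312, -0.1096, 0.0668]
tool_rot: [[0.07, 0.998, 0.001], [0.998, -0.07, -0.0], [-0.0, 0.001, -1.0]]
ft_force: [-0.6, -0.6, -0.7]
grip_width: 0.0393
```

```bash
python3 -m crank '[0,0,0,0,0,-0.001,30, 0,0,0,0,0,-0.0007,30, 0,0,0,0,0,0,30, 0,0,0,0,0,0,30]'; python3 -m crank '[0,0,0,0,0,-0.0007,30, 0,0,0,0,0,0,30, 0,0,0,0,0,0,30]'
```

```text
time_s: 6.5
position: [0.5311, -0.1095, 0.0646]
tool_rot: [[0.07, 0.998, -0.0], [0.998, -0.07, 0.0], [0.0, -0.0, -1.0]]
ft_force: [-0.3, -0.2, -0.2]
grip_width: 0.0399
time_s: 6.8
position: [0.5311, -0.1096, 0.0643]
tool_rot: [[0.07, 0.998, 0.0], [0.998, -0.07, -0.0], [-0.0, 0.0, -1.0]]
ft_force: [-1.3, 1.5, 5.6]
grip_width: 0.0395
```

Contact, at the expected height. I release it slowly and rise.

```bash
python3 -m crank '[0,0,0,0,0,0,50, 0,0,0,0,0,0,55, 0,0,0,0,0,0,60, 0,0,0,0,0,0.005,65, 0,0,0,0,0,0.015,70, 0,0,0,0,0,0.03,70, 0,0,0,0,0,0.03,70, 0,0,0,0,0,0.03,70, 0,0,0,-0.01,0,0,70,0,0,0,0,0,0,70,0,0,0,0,0,0,70]'
python3 - <<'E'
from h import *
import pickle
d=cam("wrist"); save(d,"pics/w4.png",(160,120,480,360),2.5); o=observe(); pickle.dump((d,o),open("w4.pkl","wb"));print(o["position"],o["grip_width"])
E
```

```text
time_s: 7.9
position: [0.5206, -0.1094, 0.1732]
tool_rot: [[0.07, 0.998, -0.001], [0.998, -0.07, 0.001], [0.001, -0.001, -1.0]]
ft_force: [-0.3, 0.3, -0.0]
grip_width: 0.0598
[ 0.52071334 -0.10941913  0.17298989] 0.059919379954510514
```

View pics/w4.png

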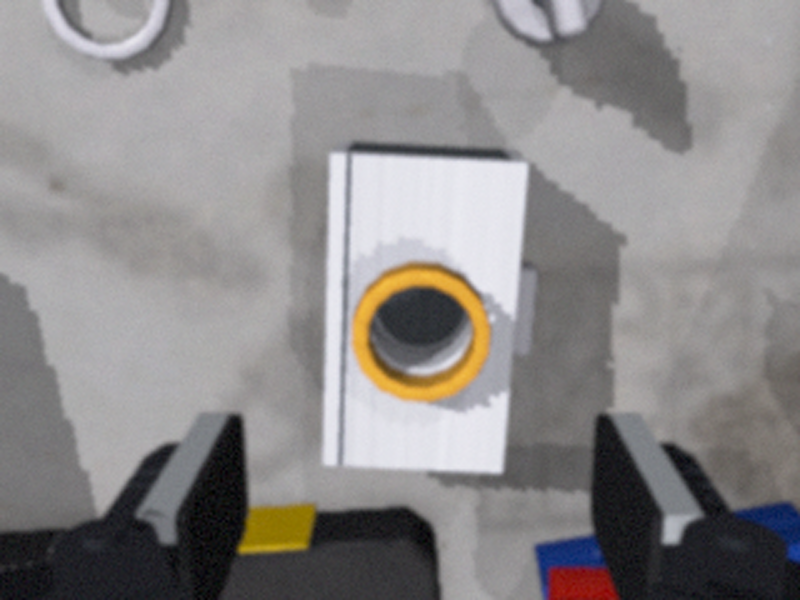

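```bash
cat >> h.py <<'E'
def fitrect(d,C,x0,z=.045):
    "C: 4 corner pixels; returns x,y,yaw of 100x58 rectangle, and residual px; corners matched by nearest"
    L=[(a*.05,b*.029) for a in(-1,1) for b in(-1,1)]
    def g(p):
        c,s=np.cos(p[2]),np.sin(p[2])
        Q=np.array([pix(d,[p[0]+c*a-s*b,p[1]+s*a+c*b,z]) for a,b in L])
        return np.concatenate([q-C[np.argmin(np.linalg.norm(C-q,axis=1))] for q in Q])
    s=least_squares(g,x0,diff_step=1e-4); return s.x,np.degrees(s.x[2]),s.fun.round(1)
E
python3 - <<'E'
from h import *
import pickle
d,o=pickle.load(open("w4.pkl","rb")); f=d["frame"][:,:,::-1].copy(); P=o["position"]
C=np.array([(332,153),(527,162),(502,472),(325,466)])/2.5+[160,120]
print("rect all",fitrect(d,C,[.5316,-.107,-.12]))
h=cv2.cvtColor(f,cv2.COLOR_BGR2HSV)
m=cv2.inRange(h,(8,100,50),(30,255,255)); b,_=maskbox(m,(290,215,370,290)); print("collar box",b)
c=fitbb(d,b,[.53,-.107],.045,[(.021,0),(.021,.0127)]); print(c,c[0]-P[:2])
E
```

```text
rect all (array([ 0.5316481 , -0.10733417, -0.11728584]), np.float64(-6.719983629164827), array([-0.6,  0.1,  0.4,  0.3, -0.3, -0.5,  0.5,  0.1]))
collar box [300.5 224.5 355.5 280.5]
(array([ 0.53294529, -0.10785848]), array([-1. , -1. ,  1. ,  1.1])) [0.01223194 0.00156065]
```

The collar lies flat round the hole, about 1.4 mm off concentric, which the chamfer takes up. The rectangle fit gives the alu sample a yaw of −6.7°, with residuals of at most 0.6 px. Next I go to look at the keyed cylinder.

```bash
python3 -m crank '[0,0,0,-0.0073,-0.0284,0.003,70, 0,0,0,-0.0073,-0.0284,0.003,70, 0,0,0,-0.0073,-0.0284,0.003,70, 0,0,0,-0.0073,-0.0284,0.003,70, 0,0,0,-0.0073,-0.0284,0.003,70, 0,0,0,-0.0073,-0.0284,0.003,70, 0,0,0,-0.0073,-0.0284,0.003,70, 0,0,0,-0.0073,-0.0284,0.003,70, 0,0,0,-0.0073,-0.0284,0.003,70, 0,0,0,-0.0073,-0.0284,0.003,70, 0,0,0,0,0,0,70, 0,0,0,0,0,0,70]'
python3 - <<'E'
from h import *
import pickle
d=cam("wrist"); save(d,"pics/w5.png"); o=observe(); pickle.dump((d,o),open("w5.pkl","wb"));print(o["position"],o["q"].round(1))
E
```

```text
time_s: 9.15
position: [0.4479, -0.3935, 0.2028]
tool_rot: [[0.071, 0.997, -0.001], [0.997, -0.071, 0.002], [0.002, -0.001, -1.0]]
ft_force: [-0.2, 0.8, -0.1]
grip_width: 0.0597
[ 0.44813387 -0.39282582  0.20299209] [ -52.6   28.3   70.7    0.    81.1 -138.6]
```

View pics/w5.png

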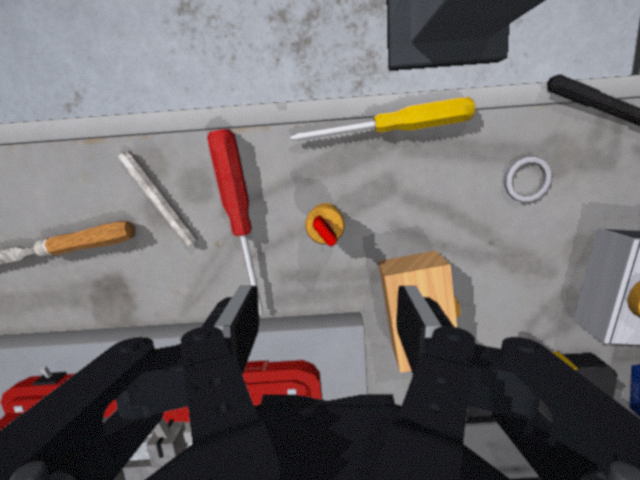

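The cylinder is at (325,225), with the red key running from about (316,218) to (334,243). I fit the key box to the red mask.

```bash
cat >> h.py <<'E'
from scipy.optimize import minimize
def fitbox(d,m,x0,lx,ly,z0,z1,S=4):
    "x,y,yaw of an upright box by silhouette overlap with mask m (cropped)"
    ys,xs=np.nonzero(m); a,b,c,e=xs.min()-12,ys.min()-12,xs.max()+13,ys.max()+13
    M=cv2.resize(m[b:e,a:c].astype(np.float32),None,fx=S,fy=S,interpolation=cv2.INTER_LINEAR)
    def g(p):
        p=np.array(x0)+np.array(p)*[.001,.001,.05]
        k,s=np.cos(p[2]),np.sin(p[2])
        Q=np.array([pix(d,[p[0]+k*i*lx/2-s*j*ly/2,p[1]+s*i*lx/2+k*j*ly/2,z]) for i in(-1,1) for j in(-1,1) for z in(z0,z1)])
        Q=((Q-[a,b]+.5)*S-.5); I=np.zeros(M.shape,np.float32); cv2.fillConvexPoly(I,np.round(cv2.convexHull(Q.astype(np.float32))*16).astype(np.int32),1,shift=4)
        return np.abs(I-M).sum()/M.sum()
    best=min((minimize(g,[i,j,w],method="Nelder-Mead",options=dict(initial_simplex=np.array([[i,j,w],[i+3,j,w],[i,j+3,w],[i,j,w+6]]))) for i in(0,) for j in(0,) for w in(-20,-10,0,10,20,30)),key=lambda r:r.fun)
    p=np.array(x0)+best.x*[.001,.001,.05]; return p[:2],np.degrees(p[2]),best.fun
E
python3 - <<'E'
from h import *
import pickle
d,o=pickle.load(open("w5.pkl","rb")); f=d["frame"][:,:,::-1].copy(); P=o["position"]
h=cv2.cvtColor(f,cv2.COLOR_BGR2HSV)
m=cv2.inRange(h,(0,140,60),(6,255,255))|cv2.inRange(h,(172,140,60),(180,255,255)); b,k=maskbox(m,(300,200,350,255)); print(b,k.sum())
u=(b[:2]+b[2:])/2; r=ray(d,*u,.057); print(r)
F=fitbox(d,k,[r[0],r[1],0.],.025,.009,.043,.067); print(F,F[0]-P[:2])
m=cv2.inRange(h,(8,100,50),(30,255,255))|k*255; b,_=maskbox(m,(295,200,350,255)); print("head box",b, bb(circ(d,*F[0],.039,.0175)).round(1))
E
```

```text
[312.5 216.5 336.5 245.5] 337
[ 0.44940128 -0.39381268  0.057     ]
(array([ 0.45024589, -0.39355743]), np.float64(22.884910090729), np.float64(0.5106291770935059)) [ 0.00211202 -0.00073161]
head box [304.5 202.5 344.5 245.5] [304.7 206.9 345.2 246.3]
```

The overlap is poor from here. I turn to the yaw that leaves wrist range (about −60°), go lower and look closer.

```bash
python3 -m crank '[0,0,-0.1416,0,0,-0.002,70, 0,0,-0.1416,0,0,-0.002,70, 0,0,-0.1416,0,0,-0.002,70, 0,0,-0.1416,0,0,-0.002,70, 0,0,-0.1416,0,0,-0.002,70, 0,0,-0.1416,0,0,-0.002,70, 0,0,-0.1416,0,0,-0.002,70, 0,0,-0.1416,0,0,-0.002,70, 0,0,-0.1416,0,0,-0.002,70, 0,0,-0.1416,0,0,-0.002,70, 0,0,-0.1416,0,0,-0.002,70, 0,0,-0.1416,0,0,-0.002,70, 0,0,-0.1416,0,0,-0.002,70, 0,0,-0.1416,0,0,-0.002,70, 0,0,-0.1416,0,0,-0.002,70, 0,0,-0.1416,0,0,-0.002,70, 0,0,-0.1416,0,0,-0.002,70, 0,0,-0.1416,0,0,-0.002,70, 0,0,0,0,0,0,70, 0,0,0,0,0,0,70]'
cat > key.py <<'E'
from h import *
import pickle,sys
d=cam("wrist"); o=observe(); P=o["position"]; pickle.dump((d,o),open(sys.argv[1]+".pkl","wb"));print(P,o["q"].round(1),"yaw",np.degrees(np.arctan2(o["tool_rot"][1,0],o["tool_rot"][0,0])))
f=d["frame"][:,:,::-1].copy(); h=cv2.cvtColor(f,cv2.COLOR_BGR2HSV); c=pix(d,[.4494,-.3938,.055]).astype(int)
m=cv2.inRange(h,(0,140,60),(6,255,255))|cv2.inRange(h,(172,140,60),(180,255,255)); b,k=maskbox(m,(c[0]-50,c[1]-50,c[0]+50,c[1]+50)); print(b,k.sum())
r=ray(d,*((b[:2]+b[2:])/2),.055)
F=fitbox(d,k,[r[0],r[1],0.],.025,.009,.043,.067); print(F,F[0]-P[:2])
k1,s1=np.cos(np.radians(F[1])),np.sin(np.radians(F[1]))
for z in(.043,.067):
    Q=[pix(d,[F[0][0]+k1*i*.0125-s1*j*.0045,F[0][1]+s1*i*.0125+k1*j*.0045,z]) for i,j in((1,1),(1,-1),(-1,-1),(-1,1))]
    cv2.polylines(f,[np.round(np.array(Q)*16).astype(np.int32)],True,(0,255,0),1,shift=4)
cv2.polylines(f,[np.round(circ(d,*F[0],.039,.0175)*16).astype(np.int32)],True,(255,0,0),1,shift=4)
f=f[max(0,c[1]-70):c[1]+70,c[0]-90:c[0]+90]; cv2.imwrite(f"pics/{sys.argv[1]}.png",cv2.resize(f,None,fx=4,fy=4,interpolation=cv2.INTER_NEAREST))
E
python3 key.py w6
```

```text
time_s: 11.2
position: [0.4484, -0.3927, 0.1678]
tool_rot: [[0.504, -0.864, -0.0], [-0.864, -0.504, 0.0], [-0.0, -0.0, -1.0]]
ft_force: [0.1, 0.0, 0.6]
grip_width: 0.0596
[ 0.44832756 -0.3928988   0.16792558] [-52.6  30.   73.8   0.   76.2   7.2] yaw -59.7938954229723
[323.5 224.5 337.5 262.5] 404
(array([ 0.44973938, -0.3932931 ]), np.float64(34.38287286744045), np.float64(0.39787188172340393)) [ 0.00141182 -0.0003943 ]
```

View pics/w6.png

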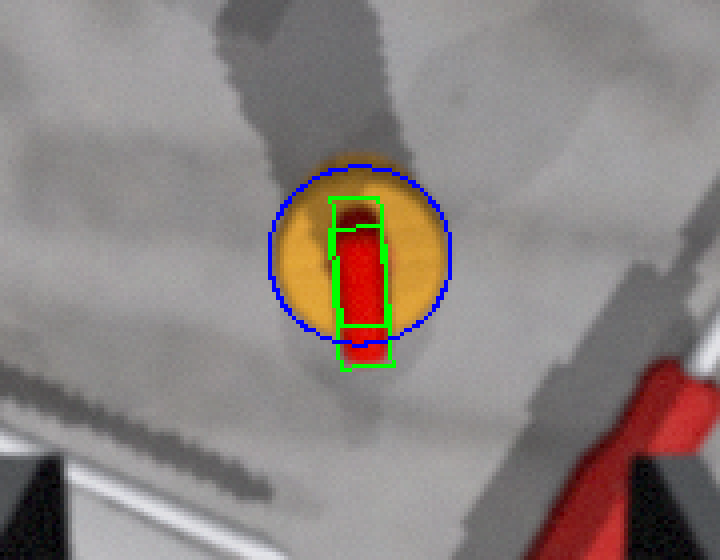

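The overlay fits: key yaw is about 34°, centre near (0.450,−0.393). I turn +4°, descend and pinch.

```bash
python3 -m crank '[0,0,0.07,0.0015,0.001,-0.02,40, 0,0,0,0,0,-0.025,40, 0,0,0,0,0,-0.025,40, 0,0,0,0,0,-0.02,40, 0,0,0,0,0,-0.013,40, 0,0,0,0,0,-0.005,40, 0,0,0,0,0,0,40, 0,0,0,0,0,0,0, 0,0,0,0,0,0,0, 0,0,0,0,0,0,0, 0,0,0,0,0,0,0, 0,0,0,0,0,0,0, 0,0,0,0,0,0,0, 0,0,0,0,0,0,0]' 60; python3 -m crank '[0,0,0,0,0,0.01,0, 0,0,0,0,0,0.03,0, 0,0,0,0,0,0.04,0, 0,0,0,0,0,0.04,0, 0,0,0,0,0,0.02,0, 0,0,0,0,0,0,0, 0,0,0,0,0,0,0]'
```

```text
time_s: 12.65
position: [0.4499, -0.3929, 0.0609]
tool_rot: [[0.559, -0.829, 0.001], [-0.829, -0.559, -0.001], [0.002, -0.0, -1.0]]
ft_force: [-0.1, -0.2, 7.2]
grip_width: 0.0077
time_s: 13.35
position: [0.4493, -0.3922, 0.1993]
tool_rot: [[0.559, -0.829, -0.001], [-0.829, -0.559, 0.001], [-0.001, 0.0, -1.0]]
ft_force: [-0.3, 0.5, -2.1]
grip_width: 0.0074
```

```bash
python3 -m crank '[0,0,0.135,0.0046,0.0157,0,0, 0,0,0.135,0.0046,0.0157,0,0, 0,0,0.135,0.0046,0.0157,0,0, 0,0,0.135,0.0046,0.0157,0,0, 0,0,0.135,0.0046,0.0157,0,0, 0,0,0.135,0.0046,0.0157,0,0, 0,0,0.135,0.0046,0.0157,0,0, 0,0,0.135,0.0046,0.0157,0,0, 0,0,0.135,0.0046,0.0157,0,0, 0,0,0.135,0.0046,0.0157,0,0, 0,0,0.135,0.0046,0.0157,0,0, 0,0,0.135,0.0046,0.0157,0,0, 0,0,0.135,0.0046,0.0157,0,0, 0,0,0.135,0.0046,0.0157,0,0, 0,0,0.135,0.0046,0.0157,0,0, 0,0,0.135,0.0046,0.0157,0,0, 0,0,0.135,0.0046,0.0157,0,0, 0,0,0.135,0.0046,0.0157,0,0, 0,0,0,0,0,0,0, 0,0,0,0,0,0,0]'
python3 - <<'E'
from h import *
import pickle
d=cam("wrist"); save(d,"pics/w7.png"); o=observe(); pickle.dump((d,o),open("w7.pkl","wb"));P=o["position"];print(P,"yaw",np.degrees(np.arctan2(o["tool_rot"][1,0],o["tool_rot"][0,0])))
print("pred head circ box",bb(circ(d,P[0],P[1],P[2]-.0219,.0175)),"tcp",pix(d,P))
E
```

```text
time_s: 15.35
position: [0.5319, -0.1099, 0.1987]
tool_rot: [[0.121, 0.993, -0.002], [0.993, -0.121, 0.001], [0.0, -0.002, -1.0]]
ft_force: [-0.3, -0.2, -1.7]
grip_width: 0.0076
[ 0.53194477 -0.11026037  0.19893922] yaw 83.05225117181139
pred head circ box [285.37044388 256.78734694 360.12226122 325.90386986] tcp [322.14947293 314.38676252]
```

View pics/w7.png

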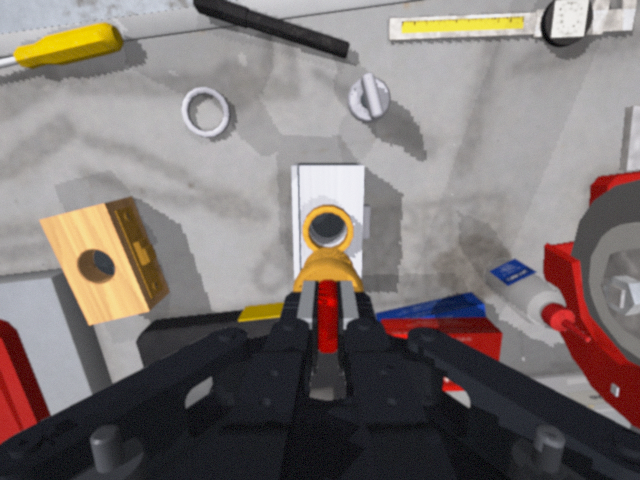

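The cylinder hangs straight at column 328. The collar is at (327,228) just beyond it. I measure the cylinder against the collar and sample.

```bash
python3 - <<'E'
from h import *
import pickle
d,o=pickle.load(open("w7.pkl","rb")); f=d["frame"][:,:,::-1].copy(); P=o["position"]; h=cv2.cvtColor(f,cv2.COLOR_BGR2HSV)
m=cv2.inRange(h,(8,90,40),(30,255,255))
print("col328 brass rows",np.nonzero(m[195:300,328])[0]+195)
for v in range(246,292,4):
    x=np.nonzero(m[v,280:375])[0]+280; print(v,x.min() if len(x) else 0,x.max() if len(x) else 0,end=" | ")
z=P[2]-.0609
print()
M=np.vstack([circ(d,P[0],P[1],z+a,r) for r,a in[(.0113,0),(.0143,.003),(.0143,.030),(.0175,.030),(.0175,.039)]])
H=cv2.convexHull(M[:].astype(np.float32))[:,0]; print("model box at TCP",bb(M).round(1))
for r,a in[(.0113,0),(.0143,.003),(.0143,.030),(.0175,.030),(.0175,.039)]: print(r,a,bb(circ(d,P[0],P[1],z+a,r)).round(1))
b,_=maskbox(m,(290,195,370,247)); print("collar",b); c=fitbb(d,np.r_[b[:3],0],[.532,-.108],.045,[(.021,0),(.021,.0127)]); print(bb(circ(d,.532,-.108,.0577,.021)).round(1))
E
```

```text
col328 brass rows [205 206 207 208 209 210 211 212 213 248 249 250 251 252 253 254 255 256
 257 258 259 260 261 262 263 264 265 266 267 268 269 270 271 272 273 274
 275 276 277 278 279 280]
246 308 348 | 250 312 344 | 254 311 345 | 258 308 348 | 262 305 350 | 266 304 352 | 270 301 354 | 274 299 356 | 278 297 359 | 282 294 361 | 286 293 362 | 290 293 363 | 
model box at TCP [285.4 242.1 360.1 325.9]
0.0113 0 [303.9 245.8 343.1 282.8]
0.0143 0.003 [298.3 242.1 348.6 289.6]
0.0143 0.03 [294.  257.3 351.9 311.2]
0.0175 0.03 [287.5 250.9 358.4 317. ]
0.0175 0.039 [285.4 256.8 360.1 325.9]
collar [302.5 204.5 352.5 246.5]
[301.  204.7 353.5 255.8]
```

```bash
python3 -m crank '[0,0,0,-0.0018,0.0008,-0.02,0, 0,0,0,0,0,-0.025,0, 0,0,0,0,0,-0.02,0, 0,0,0,0,0,-0.009,0, 0,0,0,0,0,0,0, 0,0,0,0,0,0,0, 0,0,0,0,0,0,0]'
python3 - <<'E'
from h import *
import pickle
d=cam("wrist"); s=cam("side"); o=observe(); pickle.dump((d,s,o),open("w8.pkl","wb"));P=o["position"];print(P)
a=cv2.resize(d["frame"][200:320,260:400,::-1],None,fx=3,fy=3,interpolation=cv2.INTER_CUBIC)
b=cv2.resize(s["frame"][180:270,310:390,::-1],None,fx=4,fy=4,interpolation=cv2.INTER_CUBIC)
cv2.imwrite("pics/w8.png",np.hstack([a,b]) if a.shape[0]==b.shape[0] else 0)
E
```

```text
time_s: 16.1
position: [0.531, -0.1095, 0.1269]
tool_rot: [[0.119, 0.993, 0.002], [0.993, -0.119, -0.001], [-0.001, 0.002, -1.0]]
ft_force: [0.2, 0.6, -1.7]
grip_width: 0.0077
[ 0.53085511 -0.10928761  0.12674537]
```

View pics/w8.png

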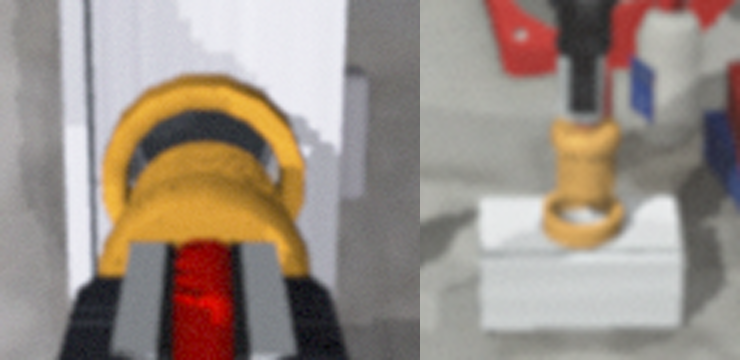

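Laterally the cylinder and collar agree to about 0.5 mm; the side view puts the cylinder about 1 mm too far in +x. I nudge it and lower in stages, watching the force.

```bash
python3 -m crank '[0,0,0,-0.0006,0,-0.004,0, 0,0,0,0,0,-0.003,0, 0,0,0,0,0,-0.002,0, 0,0,0,0,0,-0.001,0, 0,0,0,0,0,0,0]'; python3 -m crank '[0,0,0,0,0,-0.001,0, 0,0,0,0,0,-0.001,0, 0,0,0,0,0,-0.001,0,0,0,0,0,0,0,0]';  python3 -m crank '[0,0,0,0,0,-0.001,0, 0,0,0,0,0,-0.001,0, 0,0,0,0,0,0,0]'
```

```text
time_s: 16.7
position: [0.5299, -0.1091, 0.1157]
tool_rot: [[0.118, 0.993, -0.0], [0.993, -0.118, 0.0], [0.0, -0.0, -1.0]]
ft_force: [0.7, 0.1, -1.3]
grip_width: 0.0074
time_s: 17.1
position: [0.5299, -0.1091, 0.1128]
tool_rot: [[0.118, 0.993, -0.0], [0.993, -0.118, 0.0], [0.0, -0.0, -1.0]]
ft_force: [-0.2, -0.3, -1.5]
grip_width: 0.0076
time_s: 17.4
position: [0.5299, -0.1091, 0.1108]
tool_rot: [[0.118, 0.993, -0.0], [0.993, -0.118, 0.0], [0.0, -0.0, -1.0]]
ft_force: [-0.5, 0.4, -1.0]
grip_width: 0.0076
```

```bash
python3 -m crank '[0,0,0,0,0,-0.002,0, 0,0,0,0,0,-0.002,0, 0,0,0,0,0,-0.001,0,0,0,0,0,0,0,0]'; python3 -m crank '[0,0,0,0,0,-0.001,0, 0,0,0,0,0,-0.001,0, 0,0,0,0,0,-0.001,0,0,0,0,0,0,0,0]'
```

```text
time_s: 17.8
position: [0.5299, -0.1091, 0.1057]
tool_rot: [[0.118, 0.993, -0.0], [0.993, -0.118, 0.0], [0.0, -0.0, -1.0]]
ft_force: [-0.5, -0.7, -1.2]
grip_width: 0.0077
time_s: 18.2
position: [0.5298, -0.1091, 0.1028]
tool_rot: [[0.118, 0.993, -0.0], [0.993, -0.118, 0.0], [-0.0, -0.0, -1.0]]
ft_force: [-0.8, -1.0, -0.2]
grip_width: 0.0076
```

```bash
python3 -m crank '[0,0,0,0,0,-0.002,0, 0,0,0,0,0,-0.002,0, 0,0,0,0,0,-0.001,0,0,0,0,0,0,0,0]'; python3 -m crank '[0,0,0,0,0,-0.002,0, 0,0,0,0,0,-0.002,0, 0,0,0,0,0,-0.002,0,0,0,0,0,0,-0.001,0,0,0,0,0,0,0,0]'; python3 -m crank '[0,0,0,0,0,-0.001,0, 0,0,0,0,0,-0.0005,0, 0,0,0,0,0,0,0,0,0,0,0,0,0,0]'
```

```text
time_s: 18.6
position: [0.5296, -0.1091, 0.0976]
tool_rot: [[0.118, 0.993, -0.001], [0.993, -0.118, 0.0], [0.0, -0.001, -1.0]]
ft_force: [-2.4, -1.5, -2.5]
grip_width: 0.0076
time_s: 19.1
position: [0.5297, -0.1091, 0.0906]
tool_rot: [[0.118, 0.993, -0.001], [0.993, -0.118, 0.0], [0.0, -0.001, -1.0]]
ft_force: [-4.1, -1.9, -3.1]
grip_width: 0.0078
time_s: 19.5
position: [0.5297, -0.1091, 0.0893]
tool_rot: [[0.118, 0.993, -0.001], [0.993, -0.118, 0.0], [-0.0, -0.001, -1.0]]
ft_force: [-4.6, -1.4, -0.1]
grip_width: 0.0078
```

```bash
python3 -m crank '[0,0,0,-0.0004,0,-0.0007,0, 0,0,0,0,0,-0.0004,0, 0,0,0,0,0,0,0]'; python3 -m crank '[0,0,0,0,0,0,25, 0,0,0,0,0,0,35,0,0,0,0,0,0,35, 0,0,0,0,0,0,35]'
```

```text
time_s: 19.8
position: [0.5296, -0.1091, 0.0886]
tool_rot: [[0.118, 0.993, 0.0], [0.993, -0.118, -0.0], [-0.0, 0.0, -1.0]]
ft_force: [-4.5, 0.1, 2.2]
grip_width: 0.0079
time_s: 20.2
position: [0.5299, -0.1091, 0.0884]
tool_rot: [[0.118, 0.993, 0.001], [0.993, -0.118, -0.0], [-0.0, 0.001, -1.0]]
ft_force: [0.1, 0.8, -0.1]
grip_width: 0.0298
```

Seated at the height computed (TCP 0.0886). I rise, then go to the thin collar.

```bash
python3 -m crank '[0,0,0,0,0,0.01,40, 0,0,0,0,0,0.03,50, 0,0,0,0,0,0.04,60, 0,0,0,0,0,0.02,65, 0,0,0,-0.0205,-0.0191,0,65, 0,0,0,-0.0205,-0.0191,0,65, 0,0,0,-0.0205,-0.0191,0,65, 0,0,0,-0.0205,-0.0191,0,65, 0,0,0,-0.0205,-0.0191,0,65, 0,0,0,0,0,-0.03,65, 0,0,0,0,0,-0.02,65, 0,0,0,0,0,0,65, 0,0,0,0,0,0,65]'
python3 - <<'E'
from h import *
import pickle
d=cam("wrist"); o=observe(); P=o["position"]; save(d,"pics/w9.png"); pickle.dump((d,o),open("w9.pkl","wb")); print(P)
f=d["frame"][:,:,::-1]; g=cv2.cvtColor(f,cv2.COLOR_BGR2GRAY); c=pix(d,[.4274,-.2046,.006]).astype(int); print(c)
gg=g[c[1]-60:c[1]+60,c[0]-60:c[0]+60]; t,m=cv2.threshold(cv2.GaussianBlur(gg,(3,3),0),0,255,cv2.THRESH_OTSU); M=np.zeros_like(g); M[c[1]-60:c[1]+60,c[0]-60:c[0]+60]=m
print(t); b,k=maskbox(M,(c[0]-55,c[1]-55,c[0]+55,c[1]+55)); print(b,k.sum()); print(fitbb(d,b,[.4274,-.2046],0,[(.021,0),(.021,.0064)]))
E
```

```text
time_s: 21.5
position: [0.4274, -0.2048, 0.1393]
tool_rot: [[0.118, 0.993, 0.001], [0.993, -0.118, -0.0], [-0.0, 0.001, -1.0]]
ft_force: [0.5, 0.0, 0.3]
grip_width: 0.0553
[ 0.42761743 -0.2049169   0.13957616]
[325 232]
144.0
[269.5 204.5 379.5 286.5] 6132
(array([ 0.43777613, -0.2064751 ]), array([ 28.2,  13.4, -28.2, -15.5]))
```

View pics/w9.png

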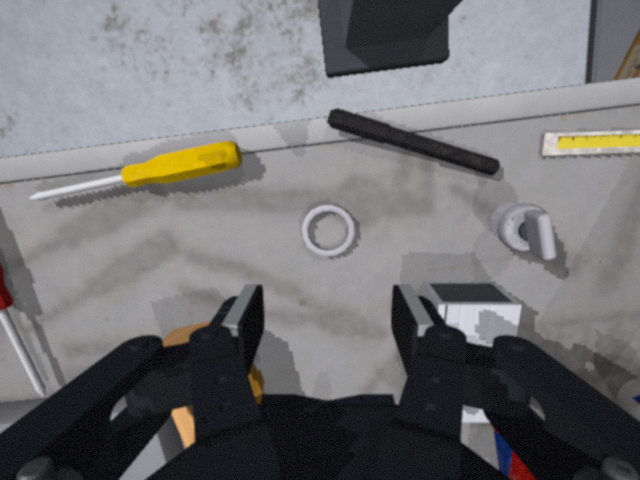

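The thin collar is at about (328.5,231), within 2 mm of under the tool. I descend and feel for the table.

```bash
python3 -m crank '[0,0,0,-0.0013,0.0008,-0.03,62, 0,0,0,0,0,-0.03,62, 0,0,0,0,0,-0.03,60, 0,0,0,0,0,-0.02,60, 0,0,0,0,0,-0.01,60, 0,0,0,0,0,-0.003,60, 0,0,0,0,0,0,60, 0,0,0,0,0,0,60]' 40;  python3 -m crank '[0,0,0,0,0,-0.001,60, 0,0,0,0,0,-0.001,60, 0,0,0,0,0,0,60]'; python3 -m crank '[0,0,0,0,0,-0.001,60, 0,0,0,0,0,0,60, 0,0,0,0,0,0,60]'
```

```text
time_s: 22.35
position: [0.4263, -0.2042, 0.0163]
tool_rot: [[0.118, 0.993, 0.002], [0.993, -0.118, -0.001], [-0.001, 0.002, -1.0]]
ft_force: [-0.5, -1.1, -0.3]
grip_width: 0.051
time_s: 22.65
position: [0.4258, -0.2038, 0.0135]
tool_rot: [[0.118, 0.993, 0.0], [0.993, -0.118, -0.0], [-0.0, 0.0, -1.0]]
ft_force: [-0.0, 0.5, 0.2]
grip_width: 0.0513
time_s: 22.95
position: [0.4257, -0.2038, 0.0123]
tool_rot: [[0.118, 0.993, -0.0], [0.993, -0.118, 0.0], [0.0, -0.0, -1.0]]
ft_force: [-0.1, -0.9, 0.2]
grip_width: 0.0514
```

```bash
python3 -m crank '[0,0,0,0,0,0,54, 0,0,0,0,0,-0.001,54, 0,0,0,0,0,0,54]'; python3 -m crank '[0,0,0,0,0,-0.001,54, 0,0,0,0,0,0,54, 0,0,0,0,0,0,54]'
```

```text
time_s: 23.25
position: [0.4258, -0.2039, 0.0116]
tool_rot: [[0.118, 0.993, 0.0], [0.993, -0.118, -0.0], [-0.0, 0.0, -1.0]]
ft_force: [-0.8, 0.8, 4.9]
grip_width: 0.046
time_s: 23.55
position: [0.4258, -0.2038, 0.0116]
tool_rot: [[0.118, 0.993, 0.001], [0.993, -0.118, -0.001], [-0.001, 0.001, -1.0]]
ft_force: [-4.3, 2.8, 20.7]
grip_width: 0.0459
```

Tips touch the table at TCP 0.0116. I raise slightly, then grip.

```bash
python3 -m crank '[0,0,0,0,0,0.0026,54, 0,0,0,0,0,0,54, 0,0,0,0,0,0,40, 0,0,0,0,0,0,30, 0,0,0,0,0,0,30, 0,0,0,0,0,0,30, 0,0,0,0,0,0,30]' 40; python3 -m crank '[0,0,0,0,0,0.01,30, 0,0,0,0,0,0.03,30, 0,0,0,0,0,0.04,30, 0,0,0,0,0,0.04,30, 0,0,0,0,0,0.02,30, 0,0,0,0,0,0,30, 0,0,0,0,0,0,30]'
```

```text
time_s: 24.25
position: [0.4258, -0.2039, 0.0134]
tool_rot: [[0.118, 0.993, 0.0], [0.993, -0.118, -0.0], [-0.0, 0.0, -1.0]]
ft_force: [-1.9, 1.6, 11.3]
grip_width: 0.0393
time_s: 24.95
position: [0.4254, -0.2036, 0.1525]
tool_rot: [[0.118, 0.993, -0.0], [0.993, -0.118, 0.0], [0.0, -0.0, -1.0]]
ft_force: [-0.5, -0.5, -0.2]
grip_width: 0.0391
```

```bash
python3 -m crank '[0,0,0.038,0.0191,-0.0179,0,30, 0,0,0.038,0.0191,-0.0179,0,30, 0,0,0.038,0.0191,-0.0179,0,30, 0,0,0.038,0.0191,-0.0179,0,30, 0,0,0.038,0.0191,-0.0179,0,30, 0,0,0.038,0.0191,-0.0179,0,30, 0,0,0,0,0,0,30, 0,0,0,0,0,0,30, 0,0,0,0,0,0,30]'
python3 - <<'E'
from h import *
import pickle
d=cam("wrist"); o=observe(); P=o["position"]; save(d,"pics/w10.png",(190,130,460,360),2.7); pickle.dump((d,o),open("w10.pkl","wb")); print(P,o["q"].round(1))
E
```

```text
time_s: 25.85
position: [0.5396, -0.3104, 0.152]
tool_rot: [[-0.109, 0.994, -0.002], [0.994, 0.109, 0.002], [0.002, -0.002, -1.0]]
ft_force: [-0.5, 0.0, 0.4]
grip_width: 0.0394
[ 0.53968913 -0.3104509   0.15240726] [ -40.8   33.3   70.3    0.    76.4 -137. ]
```

View pics/w10.png

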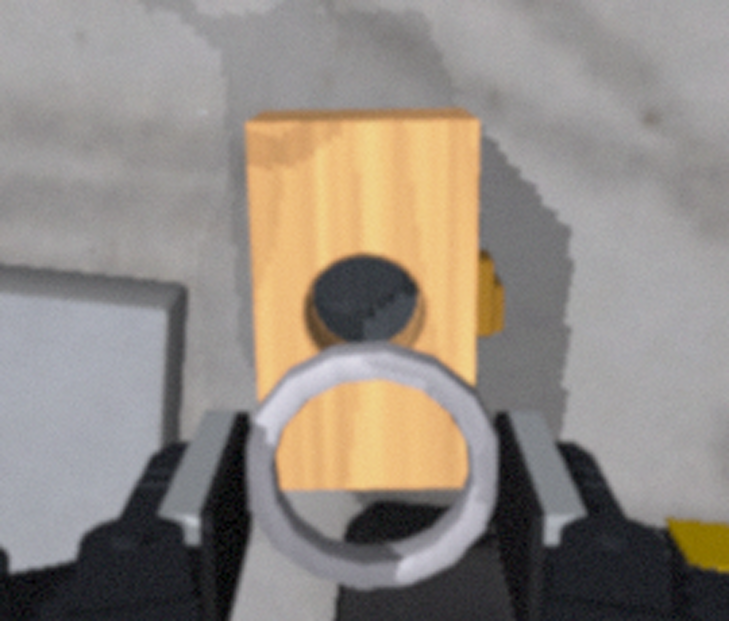

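The face corners in the crop are (248,120), (479,120), (473,488) and (261,488). The hole is at about (364,305). The held ring spans columns 247–497 and rows 343–588.

```bash
python3 - <<'E'
from h import *
import pickle
d,o=pickle.load(open("w10.pkl","rb")); P=o["position"]; k=lambda a:np.array(a)/2.7+[190,130]
R=fitrect(d,k([(248,120),(479,120),(473.5,489),(261.5,489)]),[.541,-.31,.1]); print(R)
b=np.r_[k((247,343)),k((497,588))]; c=fitbb(d,b,P[:2],P[2]-.0134,[(.021,0),(.021,.0064)]); print(c,"inhand",c[0]-P[:2],"need",R[0][:2]-c[0])
# hole rim check: project
print((bb(circ(d,R[0][0],R[0][1],.045,.0158)).reshape(2,2)-[190,130])*2.7)
E
```

```text
(array([ 0.54289565, -0.30953404,  0.11554135]), np.float64(6.620031919881121), array([-0.4,  0.6,  0.7,  0. ,  0.2, -0.1, -0.5, -0.7]))
(array([ 0.53985439, -0.30853854]), array([-3. , -1.8,  3. ,  2.3])) inhand [0.00016526 0.00191236] need [ 0.00304126 -0.0009955 ]
[[305.23931253 255.49071861]
 [425.87132568 371.18575659]]
```

```bash
python3 -m crank '[0,0,0,0.003,-0.001,-0.02,30, 0,0,0,0,0,-0.025,30, 0,0,0,0,0,-0.022,30, 0,0,0,0,0,-0.015,30, 0,0,0,0,0,-0.007,30, 0,0,0,0,0,-0.002,30, 0,0,0,0,0,-0.001,30, 0,0,0,0,0,0,30, 0,0,0,0,0,0,30]'
```

```text
time_s: 26.8
position: [0.5436, -0.3124, 0.0617]
tool_rot: [[-0.109, 0.994, 0.001], [0.994, 0.109, -0.001], [-0.001, 0.001, -1.0]]
ft_force: [0.0, -0.6, -0.8]
grip_width: 0.0394
```

```bash
python3 -m crank '[0,0,0,-0.0008,0.0008,-0.001,30, 0,0,0,0,0,-0.001,30, 0,0,0,0,0,-0.0005,30, 0,0,0,0,0,0,30, 0,0,0,0,0,0,30]'; python3 -m crank '[0,0,0,0,0,-0.0007,30, 0,0,0,0,0,0,30, 0,0,0,0,0,0,30]'
```

```text
time_s: 27.3
position: [0.5425, -0.3114, 0.0586]
tool_rot: [[-0.109, 0.994, -0.0], [0.994, 0.109, -0.0], [-0.0, -0.0, -1.0]]
ft_force: [-1.8, 1.0, 2.6]
grip_width: 0.0399
time_s: 27.6
position: [0.5425, -0.3114, 0.0585]
tool_rot: [[-0.109, 0.994, 0.0], [0.994, 0.109, -0.0], [-0.0, 0.0, -1.0]]
ft_force: [-2.6, 3.1, 7.4]
grip_width: 0.0396
```

```bash
python3 -m crank '[0,0,0,0,0,0,50, 0,0,0,0,0,0,55, 0,0,0,0,0,0,60, 0,0,0,0,0,0.005,65, 0,0,0,0,0,0.015,70, 0,0,0,0,0,0.03,70, 0,0,0,0,0,0.03,70, 0,0,0,0,0,0.03,70, 0,0,0,-0.01,0,0,70,0,0,0,0,0,0,70,0,0,0,0,0,0,70]'
python3 - <<'E'
from h import *
import pickle
d=cam("wrist"); o=observe(); pickle.dump((d,o),open("w11.pkl","wb")); print(o["position"])
E
python3 -m crank '[0,0,0,-0.0096,0.0235,0.001,60, 0,0,0,-0.0096,0.0235,0.001,60, 0,0,0,-0.0096,0.0235,0.001,60, 0,0,0,-0.0096,0.0235,0.001,60, 0,0,0,-0.0096,0.0235,0.001,60, 0,0,0,-0.0096,0.0235,0.001,60, 0,0,0,-0.0096,0.0235,0.001,60, 0,0,0,-0.0096,0.0235,0.001,60, 0,0,0,-0.0096,0.0235,0.001,60, 0,0,0,-0.0096,0.0235,0.001,60, 0,0,0,0,0,0,60, 0,0,0,0,0,0,60]'
python3 - <<'E'
from h import *
import pickle
d=cam("wrist"); o=observe(); P=o["position"]; pickle.dump((d,o),open("w12.pkl","wb")); print(P,o["q"].round(1))
e,p=pickle.load(open("w11.pkl","rb")); s=pix(e,[.543,-.31,.045]).astype(int); c=pix(d,[.4361,-.0664,.04]).astype(int); print(s,c)
A=lambda f,c:cv2.resize(f["frame"][c[1]-70:c[1]+70,c[0]-65:c[0]+65,::-1],None,fx=3,fy=3,interpolation=cv2.INTER_CUBIC)
cv2.imwrite("pics/w12.png",np.hstack([A(e,s),A(d,c)]))
E
```

```text
time_s: 28.7
position: [0.5321, -0.3112, 0.1667]
tool_rot: [[-0.109, 0.994, -0.001], [0.994, 0.109, 0.001], [0.001, -0.001, -1.0]]
ft_force: [0.5, 0.2, 0.7]
grip_width: 0.0597
[ 0.53221563 -0.31116429  0.16655965]
time_s: 29.95
position: [0.4367, -0.0763, 0.1774]
tool_rot: [[-0.11, 0.994, -0.0], [0.994, 0.11, 0.0], [0.0, -0.0, -1.0]]
ft_force: [0.8, 0.6, -0.8]
grip_width: 0.0513
[ 0.43689693 -0.07678398  0.17741034] [ -25.3   15.3   96.8   -0.    67.9 -121.6]
[324 250] [337 231]
```

View pics/w12.png

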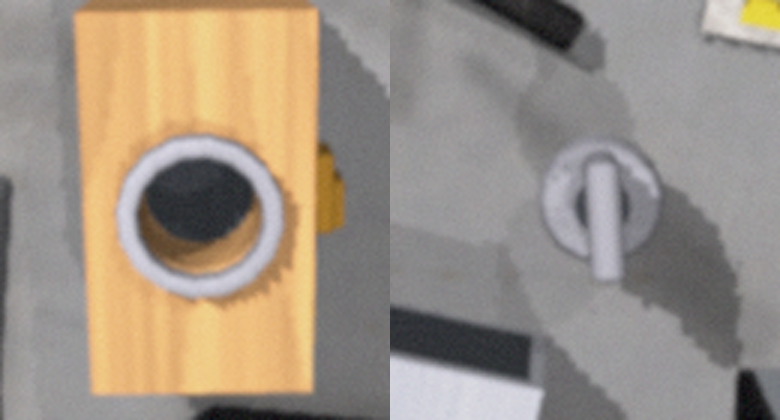

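The left half shows the thin collar flat round the oak hole. The right half shows the turn cylinder, with its bar running from (602,160) to (609,277) in the crop.

```bash
python3 - <<'E'
from h import *
import pickle
e,p=pickle.load(open("w11.pkl","rb")); k=lambda a:np.array(a)/3+[324-65,250-70]
R=fitrect(e,k([(76,10),(320,10),(313,393),(93,394)]),[.543,-.31,.115]); print(R)
b=np.r_[k((117,134)),k((284,298))]; c=fitbb(e,b,R[0][:2],.045,[(.021,0),(.021,.0064)]); print(c,"collar-hole mm",(c[0]-R[0][:2])*1e3)
d,o=pickle.load(open("w12.pkl","rb")); P=o["position"]; k=lambda a:(np.array(a)-[390,0])/3+[337-65,231-70]
q=[ray(d,*k(a),.055) for a in [(588,165),(617,165),(625,279),(594,279)]]
v=(q[3]-q[0]+q[2]-q[1])/2; print("bar yaw",np.degrees(np.arctan2(v[1],v[0])),"len",np.linalg.norm(v),"w",np.linalg.norm(q[1]-q[0]),"c",np.mean(q,0),"jaw yaw",np.degrees(np.arctan2(o["tool_rot"][1,0],o["tool_rot"][0,0])))
h=fitbb(d,np.r_[k((542,137)),k((662,262))],P[:2],0,[(.0175,.022),(.0175,.031)]); print("head",h,h[0]-P[:2])
E
```

```text
(array([ 0.54290018, -0.30924135,  0.11778409]), np.float64(6.748531163360749), array([ 0.3,  0.7, -0. , -0. , -0.1, -0.3, -0.2, -0.6]))
(array([ 0.54337635, -0.30919042]), array([-0.7, -0.8,  0.7,  0.9])) collar-hole mm [0.476173   0.05093029]
bar yaw 10.435507009187619 len 0.02942038021644043 w 0.0071126629326918505 c [ 0.43457204 -0.06229982  0.055     ] jaw yaw 96.27657691154631
head (array([ 0.43546254, -0.06216132]), array([-1.5, -1. ,  1.5,  1.1])) [-0.00143439  0.01462266]
```

Thin collar is within 0.5 mm of the hole. I turn +4° and pinch the bar.

```bash
python3 -m crank '[0,0,0.072,-0.0017,0.0128,-0.02,40, 0,0,0,0,0,-0.03,40, 0,0,0,0,0,-0.03,40, 0,0,0,0,0,-0.025,40, 0,0,0,0,0,-0.015,40, 0,0,0,0,0,-0.005,40, 0,0,0,0,0,-0.0014,40, 0,0,0,0,0,0,40, 0,0,0,0,0,0,0, 0,0,0,0,0,0,0, 0,0,0,0,0,0,0, 0,0,0,0,0,0,0, 0,0,0,0,0,0,0, 0,0,0,0,0,0,0, 0,0,0,0,0,0,0]' 60; python3 -m crank '[0,0,0,0,0,0.01,0, 0,0,0,0,0,0.03,0, 0,0,0,0,0,0.04,0, 0,0,0,0,0,0.04,0, 0,0,0,0,0,0.02,0, 0,0,0,0,0,0,0, 0,0,0,0,0,0,0]'
```

```text
time_s: 31.5
position: [0.4352, -0.0638, 0.052]
tool_rot: [[-0.181, 0.984, 0.002], [0.984, 0.181, -0.001], [-0.001, 0.001, -1.0]]
ft_force: [-0.3, -0.3, 6.6]
grip_width: 0.0077
time_s: 32.2
position: [0.4344, -0.0634, 0.1912]
tool_rot: [[-0.18, 0.984, -0.0], [0.984, 0.18, 0.0], [0.0, -0.0, -1.0]]
ft_force: [0.5, -1.0, -2.4]
grip_width: 0.0075
```

```bash
python3 -m crank '[0,0,-0.0064,0.0108,-0.0248,-0.002,0, 0,0,-0.0064,0.0108,-0.0248,-0.002,0, 0,0,-0.0064,0.0108,-0.0248,-0.002,0, 0,0,-0.0064,0.0108,-0.0248,-0.002,0, 0,0,-0.0064,0.0108,-0.0248,-0.002,0, 0,0,-0.0064,0.0108,-0.0248,-0.002,0, 0,0,-0.0064,0.0108,-0.0248,-0.002,0, 0,0,-0.0064,0.0108,-0.0248,-0.002,0, 0,0,-0.0064,0.0108,-0.0248,-0.002,0, 0,0,-0.0064,0.0108,-0.0248,-0.002,0, 0,0,0,0,0,-0.02,0, 0,0,0,0,0,-0.02,0, 0,0,0,0,0,-0.014,0, 0,0,0,0,0,-0.004,0, 0,0,0,0,0,0,0, 0,0,0,0,0,0,0, 0,0,0,0,0,0,0]'
python3 - <<'E'
from h import *
import pickle
d=cam("wrist"); s=cam("side"); o=observe(); pickle.dump((d,s,o),open("w13.pkl","wb"));P=o["position"];print(P,"yaw",np.degrees(np.arctan2(o["tool_rot"][1,0],o["tool_rot"][0,0])))
a=cv2.resize(d["frame"][200:320,260:400,::-1],None,fx=3,fy=3,interpolation=cv2.INTER_CUBIC)
c=pix(s,[.543,-.31,.06]).astype(int); print(c)
b=cv2.resize(s["frame"][c[1]-50:c[1]+40,c[0]-45:c[0]+45,::-1],None,fx=4,fy=4,interpolation=cv2.INTER_CUBIC)
cv2.imwrite("pics/w13.png",np.hstack([a,b]))
E
```

```text
time_s: 33.9
position: [0.5431, -0.3117, 0.114]
tool_rot: [[-0.117, 0.993, 0.001], [0.993, 0.117, -0.001], [-0.001, 0.001, -1.0]]
ft_force: [-0.7, 0.1, -0.5]
grip_width: 0.0075
[ 0.54299088 -0.31171098  0.11392308] yaw 96.72931899788237
[375 293]
```

View pics/w13.png

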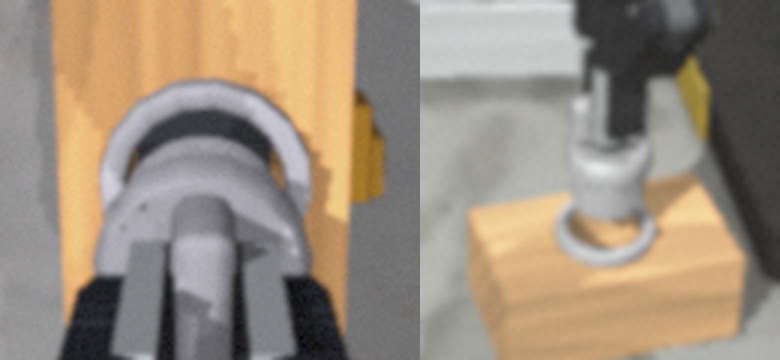

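The cylinder and collar agree laterally to about 0.5 mm. The side view shows a slight +x offset, mostly lean. I nudge it and lower in stages.

```bash
python3 -m crank '[0,0,0,-0.0006,0.0005,-0.004,0, 0,0,0,0,0,-0.003,0, 0,0,0,0,0,-0.002,0, 0,0,0,0,0,-0.001,0, 0,0,0,0,0,0,0]'; python3 -m crank '[0,0,0,0,0,-0.001,0, 0,0,0,0,0,-0.001,0, 0,0,0,0,0,-0.001,0,0,0,0,0,0,0,0]';  python3 -m crank '[0,0,0,0,0,-0.001,0, 0,0,0,0,0,-0.001,0, 0,0,0,0,0,-0.001,0, 0,0,0,0,0,0,0]'
```

```text
time_s: 34.5
position: [0.5422, -0.3111, 0.1031]
tool_rot: [[-0.117, 0.993, -0.0], [0.993, 0.117, 0.0], [0.0, -0.0, -1.0]]
ft_force: [-1.4, 0.9, -1.2]
grip_width: 0.0075
time_s: 34.9
position: [0.5422, -0.3111, 0.1001]
tool_rot: [[-0.117, 0.993, -0.0], [0.993, 0.117, 0.0], [0.0, -0.0, -1.0]]
ft_force: [0.7, 0.7, -1.3]
grip_width: 0.0074
time_s: 35.3
position: [0.5422, -0.3111, 0.0971]
tool_rot: [[-0.117, 0.993, -0.0], [0.993, 0.117, 0.0], [0.0, -0.0, -1.0]]
ft_force: [-0.5, -0.1, -2.6]
grip_width: 0.007
```

```bash
python3 -m crank '[0,0,0,0,0,-0.001,0, 0,0,0,0,0,-0.001,0, 0,0,0,0,0,-0.001,0,0,0,0,0,0,0,0]'; python3 -m crank '[0,0,0,0,0,-0.001,0, 0,0,0,0,0,-0.002,0, 0,0,0,0,0,-0.002,0,0,0,0,0,0,0,0]'
```

```text
time_s: 35.7
position: [0.5422, -0.3111, 0.0941]
tool_rot: [[-0.117, 0.993, -0.0], [0.993, 0.117, 0.0], [0.0, -0.0, -1.0]]
ft_force: [-0.6, 0.1, -2.1]
grip_width: 0.0075
time_s: 36.1
position: [0.5421, -0.311, 0.0889]
tool_rot: [[-0.117, 0.993, -0.001], [0.993, 0.117, 0.0], [0.001, -0.0, -1.0]]
ft_force: [-0.7, -0.7, -1.9]
grip_width: 0.0071
```

```bash
python3 -m crank '[0,0,0,0,0,-0.002,0, 0,0,0,0,0,-0.002,0, 0,0,0,0,0,-0.001,0,0,0,0,0,0,0,0]'
```

```text
time_s: 36.5
position: [0.5422, -0.3111, 0.0841]
tool_rot: [[-0.117, 0.993, -0.0], [0.993, 0.117, 0.0], [0.0, -0.0, -1.0]]
ft_force: [0.4, -0.5, -1.0]
grip_width: 0.0074
```

```bash
python3 -m crank '[0,0,0,0,0,-0.001,0, 0,0,0,0,0,-0.001,0, 0,0,0,0,0,-0.0005,0,0,0,0,0,0,0,0,0,0,0,0,0,0,0]'; python3 -m crank '[0,0,0,0,0,-0.0007,0, 0,0,0,0,0,0,0,0,0,0,0,0,0,0]'
```

```text
time_s: 37.0
position: [0.5423, -0.3111, 0.0819]
tool_rot: [[-0.117, 0.993, 0.0], [0.993, 0.117, -0.0], [-0.0, 0.0, -1.0]]
ft_force: [0.3, 0.2, -0.4]
grip_width: 0.0076
time_s: 37.3
position: [0.5423, -0.3112, 0.0815]
tool_rot: [[-0.117, 0.993, 0.0], [0.993, 0.117, -0.0], [-0.0, 0.0, -1.0]]
ft_force: [-1.4, 0.5, 2.9]
grip_width: 0.0078
```

Seated at the expected 0.0815. I release and withdraw to a spot that sees both samples.

```bash
python3 -m crank '[0,0,0,0,0,0,25, 0,0,0,0,0,0,35,0,0,0,0,0,0,35, 0,0,0,0,0,0.01,40, 0,0,0,0,0,0.03,40, 0,0,0,0,0,0.04,40, 0,0,0,-0.01,0.02,0.03,40, 0,0,0,-0.02,0.02,0.03,40, 0,0,0,-0.02,0.02,0,40, 0,0,0,-0.02,0.02,0,40, 0,0,0,-0.02,0.02,0,40, 0,0,0,0,0,0,40, 0,0,0,0,0,0,40, 0,0,0,0,0,0,40]'
python3 - <<'E'
from h import *
import pickle
d=cam("wrist"); s=cam("side"); o=observe(); pickle.dump((d,s,o),open("w14.pkl","wb")); print(o["position"],o["ft_force"])
R=[]
for D,k in((d,62),(s,45)):
    r=[]
    for p in([.5316,-.1073,.06],[.5429,-.3092,.06]):
        c=pix(D,p).astype(int); print(c); f=D["frame"][max(0,c[1]-k):c[1]+k,max(0,c[0]-k):c[0]+k,::-1]; r.append(cv2.resize(f,(300,300),interpolation=cv2.INTER_CUBIC))
    R.append(np.hstack(r))
cv2.imwrite("pics/w14.png",np.vstack(R))
E
```

```text
time_s: 38.7
position: [0.4529, -0.2118, 0.2215]
tool_rot: [[-0.117, 0.993, 0.001], [0.993, 0.117, -0.001], [-0.001, 0.001, -1.0]]
ft_force: [0.3, 0.5, 1.0]
grip_width: 0.0345
[ 0.45273395 -0.21174749  0.22103915] [ 0.81256639 -0.08903754  0.31807905]
[427 319]
[208 307]
[349 229]
[375 292]
```

View pics/w14.png

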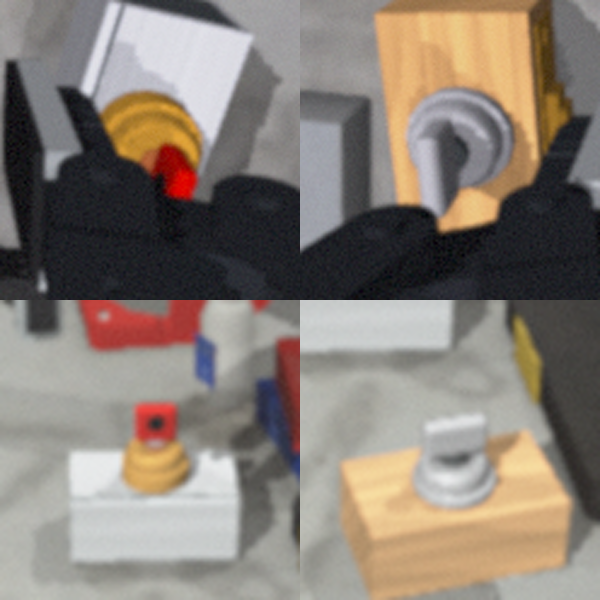

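```bash
python3 -c "
from rig import *
print(close_job(), observe()['time_s'])"
```

```text
the job is handed in; nothing more can be done
the job is handed in; nothing more can be done
```

Both lock samples are made up and handed in at about 39 s of the 136 s allowed, aluminium first and then oak.

- **Aluminium sample:** the tall brass collar lies flat round the hole with the red-keyed cylinder down through it. It stopped at the height worked out for fully down (TCP 0.0886 m). The collar lay about 1.4 mm off centre before the cylinder went in. There was a side force of about 4.5 N on the way down, which went when I let go.
- **Oak sample:** the thin steel collar lies flat round the hole, within 0.5 mm of centre, with the thumb-turn cylinder down through it. It stopped at 0.0815 m against 0.0814 m worked out.
- **Alignment:** at release the jaws put the key at about −6.8° against the sample's −6.7°, and the thumb-turn at +6.7° against +6.75°. These come from the jaw angle. In the last side view, both look parallel to their sample's long edge.
- **Last picture:** each collar shows flat between the sample face and the cylinder head, with the gripper clear. In the wrist view the gripper partly hid both cylinders, so this rests mainly on the side view.
- **Disagreements:** the wrist camera read about 2 mm off along the jaw direction, so I worked from relative positions. The gripper's width reading was about 2 mm low throughout.

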